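Break the degassing chamber's stuck lid free and hold it ajar

ROBOT

A 6-joint arm with a two-finger parallel gripper is mounted at the origin on the work surface. World frame = base frame: x ahead of the robot, y to its left, z up, the work surface at z = 0. Lengths are in m, angles in rad, forces in N, time in s.
With the tool pointing down it reaches from about 0.35 to 0.975 m from the base axis. Payload 4.9 kg.
Tool frame: the origin (TCP) lies on the centre line of the jaws, within the pads' length; the fingertips stand 14 mm ahead of it and the grasp point (between the pads) lies 5 mm behind it; z points along the fingers, y is the line along which they close (so a half turn about z gives the same grasp; the last joint's range is limited). The gripper opens to 85 mm and grips with 20 to 120 N. Pads are 22 mm wide; open, the fingers measure 114 mm over their backs; the gripper's body (76 mm by 85 mm) begins 54 mm behind the grasp point. The pads swing forward as they close: fully open they stand 13 mm farther back than shut.
Start: joints at [1.111, 0.053, 1.613, -0, 1.476, -0.119], TCP at [0.209, 0.589, 0.245] pointing down, gripper open.
Joint ranges: [-3.01, 3.01], [-1.01, 2.22], [0.06, 2.58], [-1.02, 4.17], [0.09, 2.62], [-3.14, 3.14]. Speed limits (rad/s): [2.57, 2.57, 3.14, 3.14, 3.14, 3.14].

INTERFACE

Orientations are given as a unit quaternion [w, x, y, z].
In Python, from plant import * gives the robot as it stands.
- The arm moves only by the tool send_rows, never from a script. Its argument "steps" is a list of rows, each an object with "translation": the shift along the tool's x, y, z in cm, a list of three; "delta_rot": the turn, a rotation vector about the tool's x, y, z in rad, a list of three; "jaw": the finger opening in cm, from 0 to 8.54. In form: [{"translation": [dx, dy, dz], "delta_rot": [rx, ry, rz], "jaw": jaw}, ...]. A call has exactly 8 rows; each row is the pose to reach, as a shift and turn from the pose commanded when the call began, along the tool's axes at that moment; what a row does not reach only later rows make up. A row lasts 1/10 s, in which the tool goes at most 50 mm and 8.59 degrees, less where a joint would pass 70% of its speed; a pose out of reach is approached as far as the arm can. A call with a gripper value outside its range is refused whole. The fingers move at their own pace and stop on an object; the grip force is fixed at half the most. Time passes only in rows, so rows that repeat a pose let the fingers close, or fill a call up. It gives the time, the measured TCP pose, the force, the opening and the grip force at its end, in the units of the state.
- state(): the state, without advancing time (a new reading comes with each control period).
- grab_frame(name): name is "side" or "top" or "wrist"; returns a dict with "pixels" (400x640x3 uint8, blue, green, red), "range_z" (400x640 float32, m along the optical axis (not along the pixel's ray), 0 where there is no reading), "fx", "fy", "cx", "cy" (pixels), "dist" ([k1, k2, p1, p2, k3] as OpenCV has them; the pictures are not rectified), "rvec" (rotation vector, rad) and "tvec" (3), from world to camera coordinates, as OpenCV has them. Camera axes: x right, y down, z forward; pixel columns grow to the right and rows downward; lengths in m; the calibration is good to about 2 mm. A picture is of the moment at which its call begins.
- job_done(): hands the job in; it is judged then, once.
The state is a dict: "time": time; "joint_pos": joint angles; "joint_vel": joint speeds; "joint_efforts": joint torques, N m; "tool_pos": TCP position; "tool_rot": TCP orientation; "contact_force": force on the tool from outside, world axes, zero at the start; "ft_torque": the same for the moment, N m; "gripper_width": opening from 0.0 (shut) to 1.0 (fully open); "grasp_force": force on a finger pad.
Only numpy, scipy, OpenCV 4.12 (cv2) and the standard library are available. Lean on these libraries where they do the work, as an engineer would, in place of code of your own. Each camera call takes 0.05 s, during which the arm holds its last target. There are 200 camera calls.

TASK

The degassing chamber must be aired: first shut the suction valve by turning the knob on the valve box clockwise (seen from above) right to its end stop, with the lid still shut. Then pull the chamber's hinged lid up by its handle until the sticky seal lets go, without flinging it wide open, and hold it ajar and still, with a gap of about 25 mm at the front edge: the program finishes while the gripper is still holding the lid there. Leave everything else on the table where it is.

Things in the scene. Friction and masses are not known exactly. Their poses are not given: they have to be found in the camera images.
- chamber: degassing chamber, fixed to the table: clear round pot 200 mm across and 132 mm high to the top of its black rubber seal, with a paper cup standing inside. Origin: centre of its underside, on the table. Its x axis points from the handle side (front) to the hinge side (rear), z up; it stands turned by its yaw
- lid (a joint): opening angle of the lid, rad: 0 = shut, grows to 0.45 as the front rises. Aluminium disc 210 mm across, 12 mm thick, about 0.5 kg; front edge 217 mm from the hinge axis (0.115 rad = 25 mm gap). The seal sticks: the pull at the handle peaks at about 18 N in the first 2 mm of lift and fades to the lid's weight (3 N there) by about 7 mm; then it moves freely. Let go, it falls shut
- lid_handle (a point): middle of the lid's handle bar: a round steel bar 12 mm thick running along the chamber's y axis, 78 mm clear between its two posts, its centre line 34 mm above the lid's top face (178 mm above the table with the lid shut), 28 mm of free space under it. Round, so that it can swivel between the fingers as the lid tilts. The axes are the lid's, equal to the chamber's while shut
- lid_hinge (a point): middle of the lid's hinge axis, at the rear of the chamber 132 mm above the table, axis along the chamber's y. The handle bar's middle lies 177 mm in front of it (towards -x of the chamber) and 46 mm above it when the lid is shut. Axes as the chamber's
- valve (a joint): angle of the suction valve's knob in rad: grows as the knob turns clockwise seen from above; 2.4 = end stop = shut. It starts 0.7 to 1.5 rad short of the stop, turns against light friction (0.06 N m) and stays where it is left
- valve_grip (a point): the point to grip on the suction valve's knob, on its vertical turning axis, 147 mm above the table, 7 mm below the knob's top. The knob has an upright bar grip 46 mm long, 14 mm thick and 32 mm high (its foot disc 48 mm across, below). The axes turn with the knob: x runs along the bar, z up
- valve_box: grey valve box fixed to the table, 90 x 100 mm and 110 mm high, with a round gauge on its front and the valve knob on top, left or right of the chamber. Origin: centre of its underside
- catch_pot: resin catch pot fixed to the table on the chamber's other side, 110 mm across, 122 mm high. Origin: centre of its underside. Not to be used
- tin: bystander, to be left alone: lidded tin, 90 mm across, 120 mm high. Origin on its underside at the middle
- hardener: bystander, to be left alone: bottle, 60 mm across, 160 mm high. Origin on its underside at the middle
- cup: bystander, to be left alone: open mixing cup, 76 mm across, 85 mm high. Origin on its underside at the middle
- tape: bystander, to be left alone: roll of tape lying flat, 90 mm across, 25 mm high. Origin on its underside at the middle
- brush: bystander, to be left alone: paint brush lying flat, 180 mm long. Origin on its underside at the middle
- spatula: bystander, to be left alone: spatula lying flat, 280 mm long. Origin on its underside at the middle
- screwdriver: bystander, to be left alone: screwdriver lying flat, 200 mm long. Origin on its underside at the middle
There are look-alikes about, which are no part of the job. Leave any purple or yellow look-alike of the valve_box alone.

How it is judged:
On the way, in this order (a step that is already met when the one before it is completed fails the run):
1. the suction valve is turned clockwise to its end stop, the lid still shut (value of joint valve above 2.3 rad and value of joint lid below 0.02 rad), for 0.2 s.
2. the lid has broken free of its seal, the valve still shut (value of joint lid above 0.055 rad and value of joint valve above 2.3 rad), for 0.2 s.
At the end, for the whole second after the job is handed in: the lid is held still by the gripper's fingers, 0.055 to 0.185 rad open (a gap of 12 to 40 mm at the front edge); the valve knob is within 0.1 rad of its end stop; every bystander within 30 mm of where it was (all of step 2 and value of joint lid below 0.185 rad and velocity of joint lid between -0.05 and 0.05 rad/s and contact force between the fingers and lid above 1 N and distance of each of tin, hardener, cup, tape, brush, spatula, screwdriver from where it was at the start of the episode below 0.03 m); the arm keeps its last pose, push and grip.
It fails at once if the lid is opened while the suction valve is not yet shut (value of joint lid above 0.03 rad and value of joint valve below 2.25 rad).
It fails at once if the lid flies wide open (over 0.35 rad, 75 mm at the front edge) (value of joint lid above 0.35 rad).
It fails at once if a bystander is disturbed (moved over 40 mm) (distance of any of tin, hardener, cup, tape, brush, spatula, screwdriver from where it was at the start of the episode above 0.04 m).
It also fails if it takes over 48 s, if anything falls off the work surface, if the arm or the gripper's body presses on something with over 40 N, if the wrist force passes 120 N, or if a joint passes its speed limit or range.

## Working session

There is one attempt and no reset: what is moved stays moved. The work goes in short steps, Python scripts to look and compute and a tool call to move; the robot and the scene stay as the last step left them, time stands still between calls to the robot, and variables do not carry over. Pictures are saved under pics/ and viewed, at most 10 in all, crops included, and the job is handed in when it is done.

Besides the shell and the picture viewer there is one more tool, called after "Call:" by a JSON object that holds its "name" and its "arguments". send_rows: Moves the arm, as the interface text tells. Its arguments: {"type":"object","properties":{"steps":{"type":"array","items":{"type":"object","properties":{"translation":{"type":"array","items":{"type":"number"}},"delta_rot":{"type":"array","items":{"type":"number"}},"jaw":{"type":"number"}}}}},"required":["steps"]}

```bash
mkdir -p pics
cat > h.py <<'E'
from plant import *
import numpy as np, cv2
def cloud(f):
    z=f["range_z"]; K=np.array([[f["fx"],0,f["cx"]],[0,f["fy"],f["cy"]],[0,0,1.]])
    h,w=z.shape; u,v=np.meshgrid(np.arange(w),np.arange(h))
    n=cv2.undistortPoints(np.stack([u,v],-1).reshape(-1,1,2).astype(float),K,np.array(f["dist"],float)).reshape(h,w,2)
    pc=np.dstack([n*z[...,None],z]); R=cv2.Rodrigues(np.array(f["rvec"],float))[0]
    return (pc-np.array(f["tvec"],float))@R, z>0
E
python3 - <<'E'
from h import *
for n in ("top","side"):
    f=grab_frame(n); cv2.imwrite(f"pics/{n}0.png",f["pixels"]); np.save(f"{n}0.npy",f,allow_pickle=True)
print(state())
E
```

```text
{'time': 0.1, 'joint_pos': array([ 1.11097771e+00,  5.33111099e-02,  1.61416235e+00,  1.27463202e-05,
        1.47599423e+00, -1.18995470e-01]), 'joint_vel': array([ 0.00093043, -0.00246034, -0.00117737, -0.00116282,  0.00100408,
        0.0009878 ]), 'joint_efforts': array([ 2.31330077e-04, -3.94896019e+01, -3.71366465e+01, -4.25569681e-05,
        3.83767619e-03,  2.36278095e-05]), 'tool_pos': array([0.20866769, 0.58856662, 0.24416998]), 'tool_rot': array([-2.73632979e-04,  1.69588502e-01,  9.85514516e-01, -8.96719937e-04]), 'contact_force': array([ 0.19551063, -0.57254331, -0.81532515]), 'ft_torque': array([ 0.00911255,  0.00304515, -0.04517477]), 'grasp_force': 0.0, 'gripper_width': 0.9989539317599877}
```

View pics/top0.png

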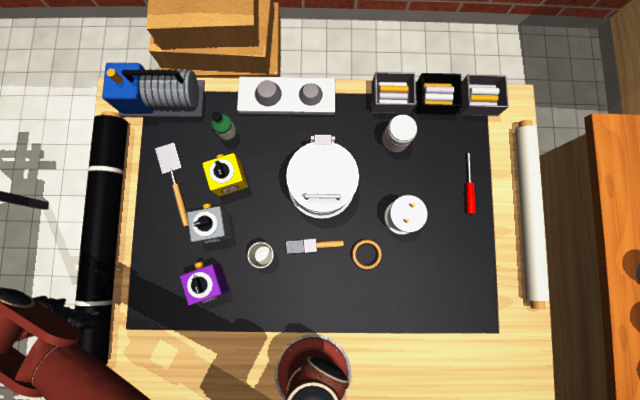

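View pics/side0.png

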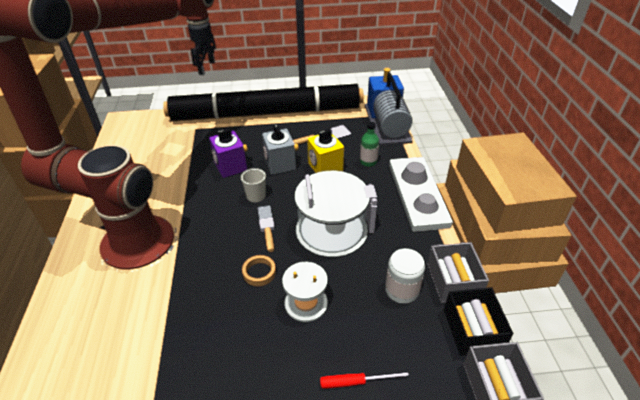

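Top view: the grey valve box is at (206,223), with purple and yellow look-alikes on either side. The lid is at (322,178), its handle bar at about (322,196) and the hinge at (322,140). Next I'll measure them.

Run:
```python
from h import *
f=np.load("top0.npy",allow_pickle=True).item()
P,ok=cloud(f); px=f["pixels"].astype(int)
def box(u0,u1,v0,v1):
    m=np.zeros(ok.shape,bool); m[v0:v1,u0:u1]=1; return m&ok
def pca(q):
    c=q.mean(0); w,V=np.linalg.eigh(np.cov((q-c).T)); return c,V[:,-1],np.sqrt(w)
# table height check
print("table",np.median(P[box(300,340,290,310)],0))
k=box(185,230,205,245)
hz=P[...,2]; print("box heights",np.percentile(hz[k],[5,25,50,75,90,97,99]))
m=k&(hz>0.138); print("bar n",m.sum(),*pca(P[m][:,:2]), "zmax",hz[m].max(),np.ptp(P[m][:,:2],axis=0))
print("bar rect",cv2.minAreaRect((P[m][:,:2]*1000).astype(np.float32)))
m=k&(hz>0.1)&(hz<.113); print("boxtop",cv2.minAreaRect((P[m][:,:2]*1000).astype(np.float32)))
white=k&(px.min(-1)>200); print("white",white.sum(),np.median(P[white],0), cv2.minAreaRect((P[white][:,:2]*1000).astype(np.float32)))
l=box(280,365,130,220)
m=l&(hz>.138)&(hz<.150); print("lid",m.sum(),np.median(hz[m]),cv2.minEnclosingCircle((P[m][:,:2]*1000).astype(np.float32)))
m=l&(hz>.168); print("handle",m.sum(),hz[m].max(),*pca(P[m][:,:2]),cv2.minAreaRect((P[m][:,:2]*1000).astype(np.float32)))
R=cv2.Rodrigues(np.array(f["rvec"],float))[0]; print("cam",-R.T@np.array(f["tvec"]),f["fx"])
im=np.hstack([cv2.resize(f["pixels"][195:255,175:240],None,fx=6,fy=6,interpolation=2),cv2.resize(f["pixels"][130:220,280:365],None,fx=4,fy=4,interpolation=2)])if 0 else np.hstack([cv2.resize(f["pixels"][200:250,180:235],(396,360),interpolation=2),cv2.resize(f["pixels"][130:220,280:370],(360,360),interpolation=2)])
cv2.imwrite("pics/crop0.png",im)
```

```text
table [ 0.21851392 -0.01904894  0.00039736]
box heights [-0.0016781   0.01735846  0.10759677  0.11314633  0.12259887  0.15152265
  0.15430135]
bar n 90 [0.44025957 0.31665936] [-0.30005497  0.95392191] [0.00426825 0.01270421] zmax 0.1590252033218319 [0.02315562 0.04122054]
bar rect ((440.9609069824219, 317.39666748046875), (14.089872360229492, 42.08843231201172), 16.982946395874023)
boxtop ((440.5671081542969, 318.4707946777344), (90.4653549194336, 99.14643096923828), 11.679841995239258)
white 244 [0.44247379 0.31354013 0.11485372] ((442.3201599121094, 319.90863037109375), (71.90127563476562, 70.75981903076172), 45.670738220214844)
lid 3975 0.14378496003577643 ((590.7262573242188, -19.197267532348633), 114.4561996459961)
handle 157 0.1881989476867777 [ 0.51586057 -0.02223007] [0.00199693 0.99999801] [0.00344295 0.02913878] ((515.44580078125, -19.52578353881836), (11.675488471984863, 99.5453109741211), 0.6289424896240234)
cam [0.33716339 0.00280647 1.25204671] 393.4269174483773
```

View pics/crop0.png

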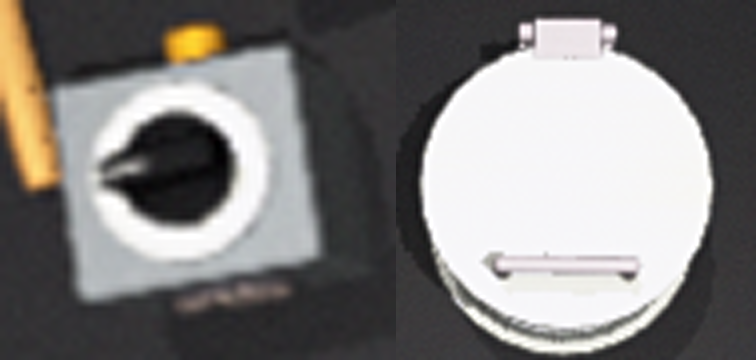

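The crop shows the knob bar running from right to lower left, which fits the measured angle of about 107° in world. The lid handle runs along world y and the hinge is at the rear. Next, move above the knob.

Call:
{"name": "send_rows", "arguments": {"steps": [{"translation": [-2.5, -1.5, 0], "delta_rot": [0, 0, 0.08], "jaw": 8.5}, {"translation": [-6, -3.4, 0], "delta_rot": [0, 0, 0.18], "jaw": 8.5}, {"translation": [-9.5, -5.4, 0], "delta_rot": [0, 0, 0.28], "jaw": 8.5}, {"translation": [-13, -7.5, 0], "delta_rot": [0, 0, 0.39], "jaw": 8.5}, {"translation": [-17, -9.8, 0], "delta_rot": [0, 0, 0.51], "jaw": 8.5}, {"translation": [-21, -12, 0], "delta_rot": [0, 0, 0.63], "jaw": 8.5}, {"translation": [-25, -14.3, 0], "delta_rot": [0, 0, 0.74], "jaw": 8.5}, {"translation": [-28, -16, 0], "delta_rot": [0, 0, 0.84], "jaw": 8.5}]}}

```text
time: 0.9
tool_pos: [0.4204, 0.3425, 0.2448]
tool_rot: [0.0, 0.559, 0.829, -0.0]
contact_force: [0.2, -0.1, -0.1]
gripper_width: 0.995
grasp_force: 0.0
```

```bash
cat >> h.py <<'E'
from scipy.spatial.transform import Rotation as Ro
def rel(target,yaw):
    "shift (cm) in tool axes and tool-z turn to TCP target, closing-line yaw (rad)"
    s=state(); w,x,y,z=s["tool_rot"]; R=Ro.from_quat([x,y,z,w]).as_matrix()
    yv=np.array([np.cos(yaw),np.sin(yaw),0]); zv=np.array([0,0,-1.]); T=np.column_stack([np.cross(yv,zv),yv,zv])
    print("t",s["time"],"tcp",s["tool_pos"].round(4),"F",s["contact_force"].round(1),"w",s["gripper_width"],"g",s["grasp_force"],"q",s["joint_pos"].round(2))
    print("shift cm",(R.T@(np.array(target)-s["tool_pos"])*100).round(2),"rot",Ro.from_matrix(R.T@T).as_rotvec().round(3))
E
python3 - <<'E'
from h import *
rel([.4405,.318,.22],.304)
f=grab_frame("wrist"); cv2.imwrite("pics/w0.png",f["pixels"])
P,ok=cloud(f); z=P[...,2]
m=ok&(np.hypot(P[...,0]-.4405,P[...,1]-.318)<.035)&(z>.140)&(z<.162)
q=P[m][:,:2]; print(m.sum(),np.median(z[m]),cv2.minAreaRect((q*1000).astype(np.float32)))
E
```

```text
t 0.9 tcp [0.4204 0.3425 0.2448] F [ 0.2 -0.1 -0.1] w 0.9950219150389236 g 0.0 q [ 0.55 -0.15  1.81 -0.    1.48  0.16]
shift cm [-3.02  0.95  2.48] rot [-0.    0.    0.08]
1020 0.15431187281371067 ((440.78851318359375, 320.31256103515625), (14.190482139587402, 44.7131233215332), 15.830286026000977)
```

View pics/w0.png

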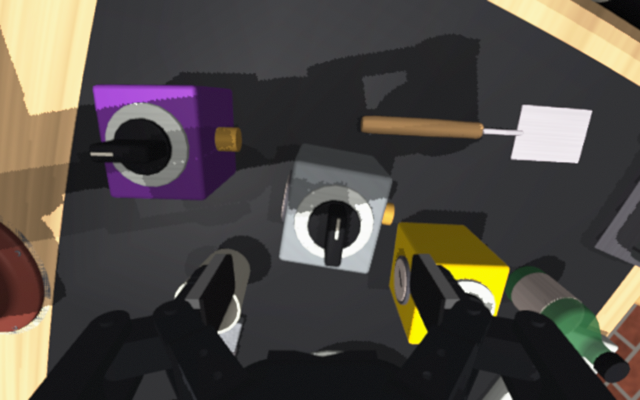

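The wrist view shows the grey box's knob at (335,220). Its bar reads 14 x 45 mm, centred at (0.4408, 0.3195), with a closing yaw of 0.28. Next, descend and grip.

Run:
```python
from h import *
rel([.4408,.3193,.142],.28)
```

```text
t 0.95 tcp [0.423  0.3397 0.2448] F [ 1.9 -2.7  1. ] w 0.9938648745329871 g 0.0 q [ 0.54 -0.14  1.8  -0.    1.48  0.16]
shift cm [-2.51  0.9  10.3 ] rot [0.001 0.004 0.098]
```

Call:
{"name": "send_rows", "arguments": {"steps": [{"translation": [-1, 0.4, 1], "delta_rot": [0, 0, 0.05], "jaw": 8.5}, {"translation": [-2, 0.7, 2], "delta_rot": [0, 0, 0.09], "jaw": 8.5}, {"translation": [-2.5, 0.9, 3], "delta_rot": [0, 0, 0.1], "jaw": 8.5}, {"translation": [-2.5, 0.9, 4], "delta_rot": [0, 0, 0.1], "jaw": 8.5}, {"translation": [-2.5, 0.9, 4], "delta_rot": [0, 0, 0.1], "jaw": 8.5}, {"translation": [-2.5, 0.9, 4], "delta_rot": [0, 0, 0.1], "jaw": 8.5}, {"translation": [-2.5, 0.9, 4], "delta_rot": [0, 0, 0.1], "jaw": 8.5}, {"translation": [-2.5, 0.9, 4], "delta_rot": [0, 0, 0.1], "jaw": 8.5}]}}

```text
time: 1.75
tool_pos: [0.4373, 0.3254, 0.2061]
tool_rot: [0.0, 0.597, 0.802, 0.001]
contact_force: [0.5, -0.0, -0.5]
gripper_width: 0.997
grasp_force: 0.0
```

Run:
```python
from h import *
rel([.4408,.3193,.142],.28)
```

```text
t 1.75 tcp [0.4373 0.3254 0.2061] F [ 0.5 -0.  -0.5] w 0.9973589933556801 g 0.0 q [ 0.5  -0.11  1.84  0.    1.41  0.21]
shift cm [-0.69  0.15  6.41] rot [ 0.001 -0.     0.011]
```

Call:
{"name": "send_rows", "arguments": {"steps": [{"translation": [-0.4, 0.1, 0.5], "delta_rot": [0, 0, 0.01], "jaw": 8.5}, {"translation": [-0.7, 0.15, 1.5], "delta_rot": [0, 0, 0.01], "jaw": 8.5}, {"translation": [-0.7, 0.15, 2.7], "delta_rot": [0, 0, 0.01], "jaw": 8.5}, {"translation": [-0.7, 0.15, 4], "delta_rot": [0, 0, 0.01], "jaw": 8.5}, {"translation": [-0.7, 0.15, 5.2], "delta_rot": [0, 0, 0.01], "jaw": 8.5}, {"translation": [-0.7, 0.15, 6.1], "delta_rot": [0, 0, 0.01], "jaw": 8.5}, {"translation": [-0.7, 0.15, 6.4], "delta_rot": [0, 0, 0.01], "jaw": 8.5}, {"translation": [-0.7, 0.15, 6.4], "delta_rot": [0, 0, 0.01], "jaw": 8.5}]}}

```text
time: 2.55
tool_pos: [0.4403, 0.3186, 0.1405]
tool_rot: [-0.0, 0.601, 0.799, -0.001]
contact_force: [0.3, -0.9, 0.2]
gripper_width: 0.995
grasp_force: 0.0
```

Call:
{"name": "send_rows", "arguments": {"steps": [{"translation": [0, 0, 0], "delta_rot": [0, 0, 0], "jaw": 6}, {"translation": [0, 0, 0], "delta_rot": [0, 0, 0], "jaw": 4}, {"translation": [0, 0, 0], "delta_rot": [0, 0, 0], "jaw": 2}, {"translation": [0, 0, 0], "delta_rot": [0, 0, 0], "jaw": 0.5}, {"translation": [0, 0, 0], "delta_rot": [0, 0, 0], "jaw": 0.5}, {"translation": [0, 0, 0], "delta_rot": [0, 0, 0], "jaw": 0.5}, {"translation": [0, 0, 0], "delta_rot": [0, 0, 0], "jaw": 0.5}, {"translation": [0, 0, 0], "delta_rot": [0, 0, 0], "jaw": 0.5}]}}

```text
time: 3.35
tool_pos: [0.4411, 0.3189, 0.1418]
tool_rot: [0.0, 0.602, 0.799, 0.001]
contact_force: [1.9, 1.5, 1.4]
gripper_width: 0.153
grasp_force: 61.4
```

Run:
```python
from h import *
rel([.4408,.3193,.142],.28); print(state()["ft_torque"])
```

```text
t 3.35 tcp [0.4411 0.3189 0.1418] F [1.9 1.5 1.4] w 0.1534712848952555 g 61.424750089645386 q [ 0.49 -0.05  1.9  -0.    1.3   0.21]
shift cm [ 0.05 -0.02 -0.02] rot [ 0.001 -0.    -0.   ]
[ 0.02427374 -0.24445203 -0.06261458]
```

Call:
{"name": "send_rows", "arguments": {"steps": [{"translation": [0, 0, 0], "delta_rot": [0, 0, 0.06], "jaw": 0.5}, {"translation": [0, 0, 0], "delta_rot": [0, 0, 0.15], "jaw": 0.5}, {"translation": [0, 0, 0], "delta_rot": [0, 0, 0.25], "jaw": 0.5}, {"translation": [0, 0, 0], "delta_rot": [0, 0, 0.35], "jaw": 0.5}, {"translation": [0, 0, 0], "delta_rot": [0, 0, 0.45], "jaw": 0.5}, {"translation": [0, 0, 0], "delta_rot": [0, 0, 0.55], "jaw": 0.5}, {"translation": [0, 0, 0], "delta_rot": [0, 0, 0.63], "jaw": 0.5}, {"translation": [0, 0, 0], "delta_rot": [0, 0, 0.65], "jaw": 0.5}]}}

```text
time: 4.15
tool_pos: [0.441, 0.3189, 0.1418]
tool_rot: [0.0, 0.825, 0.565, 0.001]
contact_force: [2.3, 0.5, 1.5]
gripper_width: 0.149
grasp_force: 61.5
```

Run:
```python
from h import *
rel([.4408,.3193,.142],.28); print(state()["ft_torque"])
```

```text
t 4.15 tcp [0.441  0.3189 0.1418] F [2.3 0.5 1.5] w 0.1491688486582037 g 61.491254568099976 q [ 0.49 -0.05  1.9  -0.    1.3   0.86]
shift cm [ 0.03 -0.04 -0.02] rot [ 0.001 -0.001 -0.651]
[ 0.13556641 -0.28728203  0.01241308]
```

Call:
{"name": "send_rows", "arguments": {"steps": [{"translation": [0, 0, 0], "delta_rot": [0, 0, 0.03], "jaw": 0.5}, {"translation": [0, 0, 0], "delta_rot": [0, 0, 0.06], "jaw": 0.5}, {"translation": [0, 0, 0], "delta_rot": [0, 0, 0.1], "jaw": 0.5}, {"translation": [0, 0, 0], "delta_rot": [0, 0, 0.14], "jaw": 0.5}, {"translation": [0, 0, 0], "delta_rot": [0, 0, 0.18], "jaw": 0.5}, {"translation": [0, 0, 0], "delta_rot": [0, 0, 0.22], "jaw": 0.5}, {"translation": [0, 0, 0], "delta_rot": [0, 0, 0.25], "jaw": 0.5}, {"translation": [0, 0, 0], "delta_rot": [0, 0, 0.25], "jaw": 0.5}]}}

```text
time: 4.95
tool_pos: [0.441, 0.3189, 0.1418]
tool_rot: [-0.0, 0.889, 0.458, 0.001]
contact_force: [2.2, 0.7, 3.0]
gripper_width: 0.152
grasp_force: 61.6
```

Run:
```python
from h import *
rel([.4408,.3193,.142],.28); print(state()["ft_torque"],state()["joint_efforts"][5])
```

```text
t 4.95 tcp [0.441  0.3189 0.1418] F [2.2 0.7 3. ] w 0.151645834834359 g 61.628111600875854 q [ 0.49 -0.05  1.9   0.    1.3   1.11]
shift cm [ 0.02 -0.04 -0.02] rot [ 0.001 -0.001 -0.9  ]
[ 0.14331651 -0.34645428 -0.03812348] 0.05480408202856779
```

Call:
{"name": "send_rows", "arguments": {"steps": [{"translation": [0, 0, 0], "delta_rot": [0, 0, 0.03], "jaw": 0.5}, {"translation": [0, 0, 0], "delta_rot": [0, 0, 0.06], "jaw": 0.5}, {"translation": [0, 0, 0], "delta_rot": [0, 0, 0.1], "jaw": 0.5}, {"translation": [0, 0, 0], "delta_rot": [0, 0, 0.14], "jaw": 0.5}, {"translation": [0, 0, 0], "delta_rot": [0, 0, 0.18], "jaw": 0.5}, {"translation": [0, 0, 0], "delta_rot": [0, 0, 0.22], "jaw": 0.5}, {"translation": [0, 0, 0], "delta_rot": [0, 0, 0.25], "jaw": 0.5}, {"translation": [0, 0, 0], "delta_rot": [0, 0, 0.25], "jaw": 0.5}]}}

```text
time: 5.75
tool_pos: [0.4404, 0.318, 0.1422]
tool_rot: [0.002, 0.937, 0.349, -0.001]
contact_force: [-1.3, -3.5, 7.4]
gripper_width: 0.154
grasp_force: 183.8
```

Run:
```python
from h import *
rel([.4408,.3193,.142],.28); print(state()["ft_torque"],state()["joint_efforts"][5])
```

```text
t 5.75 tcp [0.4404 0.318  0.1422] F [-1.3 -3.5  7.4] w 0.1543346820649213 g 183.78556058742106 q [ 0.49 -0.05  1.9  -0.    1.3   1.35]
shift cm [ 0.12 -0.07  0.02] rot [ 0.002  0.004 -1.138]
[-0.61513694  0.22444251  4.10273073] 4.227675944566727
```

The torque jumped to 4 N m after a 1.14 rad turn, so this is the end stop. Release and rise.

Call:
{"name": "send_rows", "arguments": {"steps": [{"translation": [0, 0, 0], "delta_rot": [0, 0, 0], "jaw": 0.5}, {"translation": [0, 0, 0], "delta_rot": [0, 0, 0], "jaw": 0.5}, {"translation": [0, 0, 0], "delta_rot": [0, 0, 0], "jaw": 4}, {"translation": [0, 0, 0], "delta_rot": [0, 0, 0], "jaw": 8.5}, {"translation": [0, 0, 0], "delta_rot": [0, 0, 0], "jaw": 8.5}, {"translation": [0, 0, 0], "delta_rot": [0, 0, 0], "jaw": 8.5}, {"translation": [0, 0, 0], "delta_rot": [0, 0, 0], "jaw": 8.5}, {"translation": [0, 0, 0], "delta_rot": [0, 0, 0], "jaw": 8.5}]}}

```text
time: 6.55
tool_pos: [0.4405, 0.3186, 0.1412]
tool_rot: [-0.0, 0.939, 0.343, -0.0]
contact_force: [-0.2, 0.7, -0.4]
gripper_width: 0.995
grasp_force: 0.0
```

Call:
{"name": "send_rows", "arguments": {"steps": [{"translation": [0, 0, -1], "delta_rot": [0, 0, 0], "jaw": 8.5}, {"translation": [0, 0, -2.5], "delta_rot": [0, 0, 0], "jaw": 8.5}, {"translation": [0, 0, -5], "delta_rot": [0, 0, 0], "jaw": 8.5}, {"translation": [0, 0, -7.5], "delta_rot": [0, 0, 0], "jaw": 8.5}, {"translation": [0, 0, -10], "delta_rot": [0, 0, 0], "jaw": 8.5}, {"translation": [0, 0, -11.5], "delta_rot": [0, 0, 0], "jaw": 8.5}, {"translation": [0, 0, -12], "delta_rot": [0, 0, 0], "jaw": 8.5}, {"translation": [0, 0, -12], "delta_rot": [0, 0, 0], "jaw": 8.5}]}}

```text
time: 7.35
tool_pos: [0.4409, 0.3188, 0.2623]
tool_rot: [-0.0, 0.939, 0.343, 0.001]
contact_force: [0.7, -0.5, -0.3]
gripper_width: 0.993
grasp_force: 0.0
```

Run:
```python
from h import *
f=grab_frame("wrist"); P,ok=cloud(f); z=P[...,2]
m=ok&(np.hypot(P[...,0]-.4405,P[...,1]-.318)<.035)&(z>.140)&(z<.162)
q=P[m][:,:2]; print(m.sum(),np.median(z[m]),cv2.minAreaRect((q*1000).astype(np.float32)))
rel([.516,-.02,.25],0.)
```

```text
972 0.15447883353107225 ((440.98968505859375, 320.0780029296875), (45.50901412963867, 14.102254867553711), 53.941383361816406)
t 7.4 tcp [0.4404 0.3186 0.2609] F [-0.2 -0.4 -0.7] w 0.992674539464985 g 0.0 q [ 0.49 -0.15  1.78  0.    1.51  1.36]
shift cm [-16.05  30.75   1.09] rot [-0.    0.   -0.87]
```

The knob bar now lies at 53.9°. It turned about 0.91 rad and then the fingers slipped against the stop. Next, go above the handle.

Call:
{"name": "send_rows", "arguments": {"steps": [{"translation": [-1, 2, 0.1], "delta_rot": [0, 0, -0.06], "jaw": 8.5}, {"translation": [-3, 5.7, 0.2], "delta_rot": [0, 0, -0.16], "jaw": 8.5}, {"translation": [-5.2, 9.9, 0.4], "delta_rot": [0, 0, -0.28], "jaw": 8.5}, {"translation": [-7.4, 14.1, 0.5], "delta_rot": [0, 0, -0.4], "jaw": 8.5}, {"translation": [-9.6, 18.3, 0.7], "delta_rot": [0, 0, -0.52], "jaw": 8.5}, {"translation": [-11.8, 22.5, 0.8], "delta_rot": [0, 0, -0.64], "jaw": 8.5}, {"translation": [-13.8, 26.4, 0.9], "delta_rot": [0, 0, -0.75], "jaw": 8.5}, {"translation": [-15.2, 29.1, 1], "delta_rot": [0, 0, -0.83], "jaw": 8.5}]}}

```text
time: 8.2
tool_pos: [0.5114, -0.0043, 0.2493]
tool_rot: [-0.001, 0.721, 0.693, -0.001]
contact_force: [-0.3, -0.3, 0.5]
gripper_width: 0.996
grasp_force: 0.0
```

Call:
{"name": "send_rows", "arguments": {"steps": [{"translation": [-0.3, 0.3, 0], "delta_rot": [0, 0, -0.02], "jaw": 8.5}, {"translation": [-0.3, 0.3, 0], "delta_rot": [0, 0, -0.02], "jaw": 8.5}, {"translation": [-0.3, 0.3, 0], "delta_rot": [0, 0, -0.02], "jaw": 8.5}, {"translation": [-0.3, 0.3, 0], "delta_rot": [0, 0, -0.02], "jaw": 8.5}, {"translation": [-0.3, 0.3, 0], "delta_rot": [0, 0, -0.02], "jaw": 8.5}, {"translation": [-0.3, 0.3, 0], "delta_rot": [0, 0, -0.02], "jaw": 8.5}, {"translation": [-0.3, 0.3, 0], "delta_rot": [0, 0, -0.02], "jaw": 8.5}, {"translation": [-0.3, 0.3, 0], "delta_rot": [0, 0, -0.02], "jaw": 8.5}]}}

```text
time: 9.0
tool_pos: [0.5149, -0.0047, 0.2514]
tool_rot: [0.0, 0.714, 0.7, 0.0]
contact_force: [0.3, -0.1, 0.6]
gripper_width: 0.998
grasp_force: 0.0
```

Run:
```python
from h import *
f=grab_frame("wrist"); cv2.imwrite("pics/w1.png",f["pixels"]); P,ok=cloud(f); z=P[...,2]
m=ok&(abs(P[...,0]-.516)<.03)&(abs(P[...,1]+.02)<.07)&(z>.170)&(z<.195)
q=P[m]; print(m.sum(),np.percentile(z[m],[10,50,95]),cv2.minAreaRect((q[:,:2]*1000).astype(np.float32)))
m=ok&(z>.139)&(z<.149)&(np.hypot(P[...,0]-.58,P[...,1]+.02)<.13); print("lid",np.median(z[m]),P[m].min(0),P[m].max(0))
rel([.516,-.02,.173],0.)
```

```text
2168 [0.18107793 0.18375923 0.18534257] ((516.3494262695312, -18.068904876708984), (12.007855415344238, 99.6865234375), 0.09820683300495148)
lid 0.14476129679673014 [ 0.47680498 -0.12323456  0.13900264] [0.70483881 0.08585826 0.14855409]
t 9.05 tcp [ 0.5149 -0.0047  0.2514] F [ 0.8 -0.6 -0.4] w 0.9941951898116687 g 0.0 q [-0.15 -0.22  1.86 -0.    1.5  -0.13]
shift cm [-1.53  0.14  7.84] rot [ 0.    0.   -0.02]
```

View pics/w1.png

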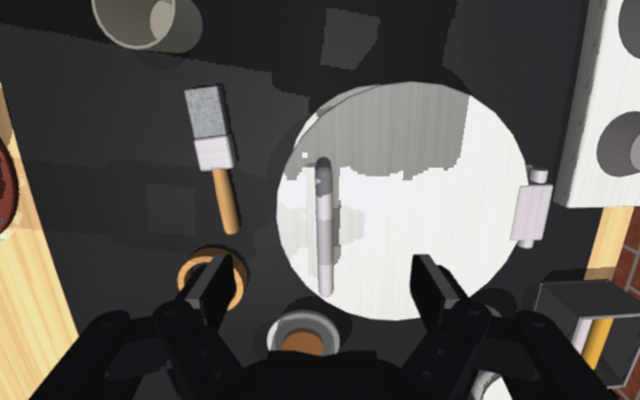

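The wrist view shows the handle bar upright at about (324,228) on the shut lid. Its measured centre is (0.516, -0.018) with the top at 0.184 m, as expected. Next, descend.

Call:
{"name": "send_rows", "arguments": {"steps": [{"translation": [-0.7, 0.1, 0.5], "delta_rot": [0, 0, -0.01], "jaw": 8.5}, {"translation": [-1.3, 0.15, 1.5], "delta_rot": [0, 0, -0.02], "jaw": 8.5}, {"translation": [-1.4, 0.15, 3], "delta_rot": [0, 0, -0.02], "jaw": 8.5}, {"translation": [-1.4, 0.15, 4.5], "delta_rot": [0, 0, -0.02], "jaw": 8.5}, {"translation": [-1.4, 0.15, 6], "delta_rot": [0, 0, -0.02], "jaw": 8.5}, {"translation": [-1.4, 0.15, 7.2], "delta_rot": [0, 0, -0.02], "jaw": 8.5}, {"translation": [-1.4, 0.15, 7.8], "delta_rot": [0, 0, -0.02], "jaw": 8.5}, {"translation": [-1.4, 0.15, 7.8], "delta_rot": [0, 0, -0.02], "jaw": 8.5}]}}

```text
time: 9.85
tool_pos: [0.5154, -0.0187, 0.1718]
tool_rot: [-0.001, 0.707, 0.707, -0.001]
contact_force: [-0.1, 0.7, 0.3]
gripper_width: 0.996
grasp_force: 0.0
```

Call:
{"name": "send_rows", "arguments": {"steps": [{"translation": [0, 0, 0], "delta_rot": [0, 0, 0], "jaw": 8.5}, {"translation": [0, 0, 0], "delta_rot": [0, 0, 0], "jaw": 7}, {"translation": [0, 0, 0], "delta_rot": [0, 0, 0], "jaw": 5}, {"translation": [0, 0, 0], "delta_rot": [0, 0, 0], "jaw": 3}, {"translation": [0, 0, 0], "delta_rot": [0, 0, 0], "jaw": 1.5}, {"translation": [0, 0, 0], "delta_rot": [0, 0, 0], "jaw": 0.3}, {"translation": [0, 0, 0], "delta_rot": [0, 0, 0], "jaw": 0.3}, {"translation": [0, 0, 0], "delta_rot": [0, 0, 0], "jaw": 0.3}]}}

```text
time: 10.65
tool_pos: [0.5165, -0.0189, 0.1736]
tool_rot: [0.0, 0.707, 0.707, 0.0]
contact_force: [0.7, 0.2, 0.3]
gripper_width: 0.116
grasp_force: 58.4
```

Run:
```python
from h import *
rel([.516,-.0185,.173],0.)
```

```text
t 10.65 tcp [ 0.5165 -0.0189  0.1736] F [0.7 0.2 0.3] w 0.11614955110611325 g 58.429818749427795 q [-0.18 -0.15  1.93  0.    1.36 -0.18]
shift cm [ 0.04 -0.05  0.06] rot [0.001 0.    0.   ]
```

Call:
{"name": "send_rows", "arguments": {"steps": [{"translation": [0, 0.03, -0.1], "delta_rot": [0, 0, 0], "jaw": 0.3}, {"translation": [0, 0.05, -0.2], "delta_rot": [0, 0, 0], "jaw": 0.3}, {"translation": [0, 0.08, -0.3], "delta_rot": [0, 0, 0], "jaw": 0.3}, {"translation": [0, 0.11, -0.4], "delta_rot": [0, 0, 0], "jaw": 0.3}, {"translation": [0, 0.14, -0.5], "delta_rot": [0, 0, 0], "jaw": 0.3}, {"translation": [0, 0.17, -0.6], "delta_rot": [0, 0, 0], "jaw": 0.3}, {"translation": [0, 0.2, -0.7], "delta_rot": [0, 0, 0], "jaw": 0.3}, {"translation": [0, 0.23, -0.8], "delta_rot": [0, 0, 0], "jaw": 0.3}]}}

```text
time: 11.45
tool_pos: [0.5172, -0.0189, 0.1767]
tool_rot: [-0.001, 0.707, 0.707, -0.001]
contact_force: [8.8, -1.9, -14.8]
gripper_width: 0.117
grasp_force: 58.9
```

Run:
```python
from h import *
rel([.5225,-.0185,.1936],0.)
```

```text
t 11.45 tcp [ 0.5172 -0.0189  0.1767] F [  8.8  -1.9 -14.8] w 0.1171713798419033 g 58.90348792076111 q [-0.18 -0.15  1.93 -0.    1.37 -0.18]
shift cm [ 0.05  0.52 -1.69] rot [-0.003 -0.    -0.   ]
```

Call:
{"name": "send_rows", "arguments": {"steps": [{"translation": [0, 0.05, -0.15], "delta_rot": [0, 0, 0], "jaw": 0.3}, {"translation": [0, 0.1, -0.3], "delta_rot": [0, 0, 0], "jaw": 0.3}, {"translation": [0, 0.15, -0.45], "delta_rot": [0, 0, 0], "jaw": 0.3}, {"translation": [0, 0.2, -0.6], "delta_rot": [0, 0, 0], "jaw": 0.3}, {"translation": [0, 0.25, -0.75], "delta_rot": [0, 0, 0], "jaw": 0.3}, {"translation": [0, 0.3, -0.9], "delta_rot": [0, 0, 0], "jaw": 0.3}, {"translation": [0, 0.35, -1.05], "delta_rot": [0, 0, 0], "jaw": 0.3}, {"translation": [0, 0.4, -1.2], "delta_rot": [0, 0, 0], "jaw": 0.3}]}}

```text
time: 12.25
tool_pos: [0.5217, -0.0189, 0.1908]
tool_rot: [-0.001, 0.707, 0.707, -0.001]
contact_force: [6.9, -1.5, -10.4]
gripper_width: 0.112
grasp_force: 59.3
```

Call:
{"name": "send_rows", "arguments": {"steps": [{"translation": [0, 0, 0], "delta_rot": [0, 0, 0], "jaw": 0.3}, {"translation": [0, 0, 0], "delta_rot": [0, 0, 0], "jaw": 0.3}, {"translation": [0, 0, 0], "delta_rot": [0, 0, 0], "jaw": 0.3}, {"translation": [0, 0, 0], "delta_rot": [0, 0, 0], "jaw": 0.3}, {"translation": [0, 0, 0], "delta_rot": [0, 0, 0], "jaw": 0.3}, {"translation": [0, 0, 0], "delta_rot": [0, 0, 0], "jaw": 0.3}, {"translation": [0, 0, 0], "delta_rot": [0, 0, 0], "jaw": 0.3}, {"translation": [0, 0, 0], "delta_rot": [0, 0, 0], "jaw": 0.3}]}}

```text
time: 13.05
tool_pos: [0.5226, -0.0189, 0.1934]
tool_rot: [0.0, 0.707, 0.707, 0.0]
contact_force: [5.0, -1.7, -5.1]
gripper_width: 0.115
grasp_force: 59.0
```

Run:
```python
from h import *
rel([.5225,-.0185,.1936],0.)
f=grab_frame("side"); cv2.imwrite("pics/s1.png",cv2.resize(f["pixels"][110:260,210:410],None,fx=3,fy=3))
f=grab_frame("top"); P,ok=cloud(f); z=P[...,2]
m=ok&(z>.135)&(z<.18)&(np.hypot(P[...,0]-.59,P[...,1]+.018)<.09)&(P[...,0]>.56)
A=np.c_[P[m][:,:2],np.ones(m.sum())]; c=np.linalg.lstsq(A,z[m],rcond=None)[0]; print("lid tilt",-c[0],m.sum())
m=ok&(np.hypot(P[...,0]-.4405,P[...,1]-.318)<.035)&(z>.138)&(z<.162)
print(cv2.minAreaRect((P[m][:,:2]*1000).astype(np.float32)))
```

```text
t 13.05 tcp [ 0.5226 -0.0189  0.1934] F [ 5.  -1.7 -5.1] w 0.11463656685073324 g 59.030712246894836 q [-0.18 -0.16  1.9   0.    1.4  -0.18]
shift cm [ 0.04 -0.01 -0.02] rot [0.001 0.    0.   ]
lid tilt 0.10970672817179242 298
((439.5487365722656, 317.9851379394531), (43.15814208984375, 14.38223648071289), 53.419918060302734)
```

View pics/s1.png

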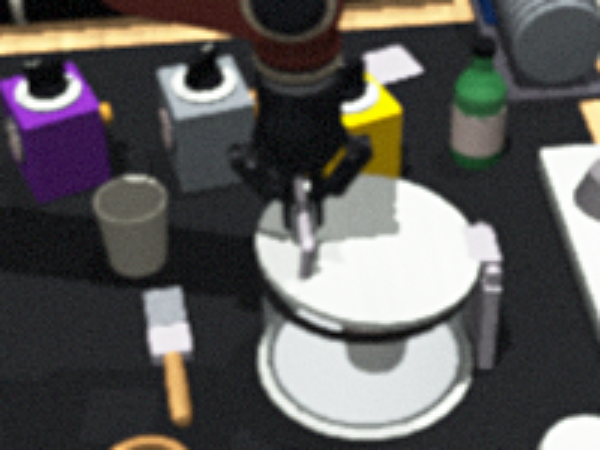

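The side view shows the gripper holding the handle bar at (305,235), with the lid tilted open. The measured tilt is 0.11 rad, the valve bar is unchanged and the arm is still, so I'm handing in.

```bash
python3 -c "
from plant import *
print(job_done())"
```

```text
the job is handed in; nothing more can be done
None
```

I turned the valve clockwise to its end stop and handed the job in with the gripper holding the lid still and ajar at about 0.11 rad (about 24 mm at the front edge); no pass/fail result came back.

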